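# Clear the imaging rig's bed and index the specimen stage

## Task

Take the grey pusher and sweep the four aluminium offcuts off the rig's bed into its catch tray, without touching them with the fingers, then stand the pusher back on the table, clear of the rig. Only then take the black specimen stage by its upright grip and slide it along the rail until its spring ball drops into the notch of the index block; do not plough the stage into offcuts or run on past the notch. Finish with the stage still gripped and held still at the notch, and leave the power brick, the dome and the bent steel plate where they are.

Things in the scene. Friction and masses are not known exactly. Their poses are not given: they have to be found in the camera images.
- rig: Rig fixed on the table. Origin at table level where rail and bed meet, half way along its 360 mm length; z up, y along the rail, x across, away from the robot. Black rail: x -40 to 0 mm, 55 mm high. Flat dark steel bed: x 0 to 120 mm, top 32 mm above the table, far edge open: what is pushed over it drops into the tray. A thin white sheet lies under it all.
- tray (a point): Middle of the grey catch tray's floor, 4 mm above the table, along the bed's far edge. The tray spans rig x 120 to 220 mm and the rig's whole length; 4 mm walls 50 mm high on its two ends and far side, open towards the bed.
- stage: Black specimen stage, 60 mm long in y; slides only along the rig's y (friction about 1.5 N), axes parallel to the rig's. Origin on the rail's top (z 55 mm) over its centre line (rig x -20 mm). Starts near the rail's -y end; the notch is 145 to 245 mm farther in +y and the rail goes on past it. Its low platform reaches over the bed (x 25 to 115 mm), 10 mm above it: offcuts block it.
- stage_grip (a point): Where to grip the stage: 45 mm above its origin, in an upright black fin 30 mm (x) by 22 mm (y) that rises from 14 to 60 mm above the origin, over a flat plate, with room on all four sides. Grip closing along y or x.
- stage_ball (a point): Lowest point of the stage's 10 mm spring ball, under the ear on the robot's side, hidden from above: 40 mm in -x from the stage's origin, same y. Pressed down with 8 N, it yields upward at 1 N per mm.
- index: Aluminium index block clamped to the rail's robot side, at a place that varies: 30 (x) x 40 (y) x 44 mm high, its middle 55 mm in -x from this origin. Two steel ridges lie across its top, the notch between them. Origin at table level at the notch's y (the block's middle), axes as the rig's: the ball is seated when its y in this frame is 0.
- notch (a point): The notch, on top of the index block. To one sliding in +y: resistance rises to 8 to 12 N some 11 to 7 mm before it (first ridge), falls, becomes a pull of 2 or 3 N towards the notch in the last 4 mm, and rises steeply past it, to 13 to 17 N (second ridge). In it the ball centres the stage to about 1 mm.
- offcut0: Chunky offcut of aluminium profile, 26 x 20 x 20 mm (long along its x), 25 g; origin at its centre. It lies on the rig's bed with its centre 58 to 75 mm from the rail (rig x), between rig y -30 and 95 mm. The four are alike.
- offcut1: Chunky offcut of aluminium profile, 26 x 20 x 20 mm (long along its x), 25 g; origin at its centre. It lies on the rig's bed with its centre 58 to 75 mm from the rail (rig x), between rig y -30 and 95 mm. The four are alike.
- offcut2: Chunky offcut of aluminium profile, 26 x 20 x 20 mm (long along its x), 25 g; origin at its centre. It lies on the rig's bed with its centre 58 to 75 mm from the rail (rig x), between rig y -30 and 95 mm. The four are alike.
- offcut3: Chunky offcut of aluminium profile, 26 x 20 x 20 mm (long along its x), 25 g; origin at its centre. It lies on the rig's bed with its centre 58 to 75 mm from the rail (rig x), between rig y -30 and 95 mm. The four are alike.
- pusher: Grey plastic pusher, 0.2 kg, standing on the table left or right of the rig: a bar 24 mm (x) by 160 mm (y) by 40 mm high with flat faces, and on its middle an upright handle 24 mm (x) by 44 mm (y), from 40 to 95 mm above its underside. Origin at the centre of its underside, z up. It starts with its long side roughly along the world x.
- brick: Black power brick, 150 x 62 x 34 mm, on the other side of the rig from the pusher. Origin at the centre of its underside. Leave it alone.
- dome: White plastic bowl (light dome), 130 mm across and 60 mm high, beyond the rig to the left. Origin at the centre of its underside. Leave it alone.
- plate: Bent dark steel plate: foot 90 x 70 mm with an upright 110 mm high, beyond the rig to the right. Origin at the centre of its foot. Leave it alone.
Mind the look-alikes: they are no part of the job. Leave any yellow look-alike of the offcut0 alone. Several things have the shape of the pusher; the one meant has the colours described above.

How it is judged:
By the outcome, as a careful person would: the job done as asked, in the order asked, and still so for the second after the job is handed in, while the arm keeps its last pose, push and grip.
It also fails if it takes over 72 s, if anything falls off the work surface, if the arm or the gripper's body presses on something with over 40 N, if the wrist force passes 120 N, or if a joint passes its speed limit or range.

## Robot

A 6-joint arm with a two-finger parallel gripper is mounted at the origin on the work surface. World frame = base frame: x ahead of the robot, y to its left, z up, the work surface at z = 0. Lengths are in mm, angles in rad, forces in N, time in s.
With the tool pointing down it reaches from about 325 to 900 mm from the base axis. Payload 6.1 kg.
Tool frame: the origin (TCP) lies at the very end of the fingers, on their centre line; the grasp point (between the pads) lies 19 mm behind it; z points along the fingers, y is the line along which they close (so a half turn about z gives the same grasp; the last joint's range is limited). The gripper opens to 85 mm and grips with 20 to 120 N. Pads are 22 mm wide; open, the fingers measure 114 mm over their backs; the gripper's body (76 mm by 85 mm) begins 54 mm behind the grasp point. The pads swing forward as they close: fully open they stand 13 mm farther back than shut.
Start: joints at [-1.33, 0.22, 1.526, -0, 1.395, -0.126], TCP at [224.136, -583.42, 231.3] pointing down, gripper open.
Joint ranges: [-2.98, 2.98], [-0.91, 2.08], [0.09, 2.57], [-1.24, 4.39], [0.2, 2.65], [-2.68, 2.68]. Speed limits (rad/s): [2.57, 2.57, 3.01, 3.14, 3.14, 3.14].

## Interface

Orientations are given as a unit quaternion [x, y, z, w].
In Python, from station import ctrl gives the robot as it stands.
- The arm moves only by the tool drive_tool, never from a script. Its argument "deltas" is a list of rows, each a list of 4 numbers: the shift along the tool's x, y, z scaled (see below), then the turn about the tool's z scaled (see below). In form: [[tx, ty, tz, roll], ...]. A call has 1 to 10 rows; each row shifts and turns the commanded pose from where the row before left it, along the tool's axes as they then stand; what a row does not reach is not made up. The controller multiplies each number of a shift by 200 mm and each number of a turn by pi/4 rad. A row lasts 1/8 s, in which the tool goes at most 62.5 mm and 10.7 degrees, less where a joint would pass 70% of its speed; a pose out of reach is approached as far as the arm can. A call with a number of a shift or a turn outside -1 to 1 is refused whole. A call with a gripper value outside its range is refused whole. "fingers" is the opening, from 0 (shut) to 1 (fully open), set as the call begins (left out, the last holds). The fingers move at their own pace and stop on an object; "force" is the grip in N (left out, the last holds). Time passes only in rows, so rows that do not move let the fingers close. It gives the time, the measured TCP pose, the force, the opening and the grip force at its end, in the units of the state.
- ctrl.read_state(): the state, without advancing time (a new reading comes with each control period).
- ctrl.camera(name): name is "scene" or "top" or "wrist"; returns the picture (384x512x3 uint8, blue, green, red); there is no depth.
- ctrl.camera_info(name): a dict with "mtx" (3x3 intrinsics, pixels), "k1" (the pictures are not rectified: a ray, as slopes to the right and down, at radius r is drawn at 1 + k1 r^2 times it, then the intrinsics apply), "world_to_cam" (4x4, takes a point from world to camera coordinates). Camera axes: x right, y up, looking along -z (the intrinsics and any distortion apply to the point x, -y, -z); pixel columns grow to the right and rows downward; lengths in mm; the calibration is good to about 2 mm. A picture is of the moment at which its call begins: read the wrist's pose just before it. camera_info takes no time and is no camera call; for the wrist camera it gives the pose at the moment of the call.
- ctrl.sign_off(): hands the job in; it is judged then, once.
Trained networks look in the newest picture that a camera, given by its name, has taken for a name from the list of things; names that differ only in an ending like _2 or _b are one class to them, and where a whole thing is asked for, a point or a joint stands for the part that bears it (a point fixed in the world has none). Each returns a list of dicts, best first, with "confidence" (0 to 1); they miss things now and then, are a little off and sometimes report something else, mostly with a low value. They report only what shows in the picture. A call takes as long as a camera call. They do not tell look-alikes from the thing itself.
- ctrl.look_for(query, camera): "box" ([left, top, width, height] as shares, 0 to 1, of the picture: columns of its width, rows of its height, round what is visible of it).
- ctrl.trace(query, camera): "region" (384x512 bool, what is visible of it) and "box" ([left, top, width, height] as shares, 0 to 1, of the picture: columns of its width, rows of its height, round what is visible of it).
The state is a dict: "time": time; "q": joint angles; "qvel": joint speeds; "joint_efforts": joint torques, N m; "tool_pos": TCP position; "eef_rot": TCP orientation; "ft_force": force on the tool from outside, world axes, zero at the start; "torque": the same for the moment, N m; "opening": opening from 0.0 (shut) to 1.0 (fully open); "finger_force": force on a finger pad.
Only numpy, scipy, OpenCV 4.12 (cv2) and the standard library are available. Lean on these libraries where they do the work, as an engineer would, in place of code of your own. Each camera call takes 0.05 s, during which the arm holds its last target. There are 200 camera calls.

## Working session

There is one attempt and no reset: what is moved stays moved. The work goes in short steps, Python scripts to look and compute and a tool call to move; the robot and the scene stay as the last step left them, time stands still between calls to the robot, and variables do not carry over. Pictures are saved under pics/ and viewed, at most 10 in all, crops included, and the job is handed in when it is done.

Besides the shell and the picture viewer there is one more tool, called after ">>>" as name(argument=value, ...) on one line, values as JSON. drive_tool: Moves the arm, as the interface text tells. Its arguments: {"type":"object","properties":{"deltas":{"type":"array"},"fingers":{"type":"number"},"force":{"type":"number"}},"required":["deltas"]}

```bash
mkdir -p pics; ls; cat > h.py <<'E'
import numpy as np, cv2
from station import ctrl
def ray(name,uv,info=None):
    i=info or ctrl.camera_info(name); K=np.array(i["mtx"]);k=i["k1"]
    d=np.array([(uv[0]-K[0,2])/K[0,0],(uv[1]-K[1,2])/K[1,1]]);s=d.copy()
    for _ in range(20): s=d/(1+k*(s@s))
    T=np.array(i["world_to_cam"]);R=T[:3,:3];c=-R.T@T[:3,3]
    return c,R.T@np.array([s[0],-s[1],-1])
def at(name,uv,z,info=None):
    c,d=ray(name,uv,info); return c+d*(z-c[2])/d[2]
def proj(name,p,info=None):
    i=info or ctrl.camera_info(name);K=np.array(i["mtx"]);T=np.array(i["world_to_cam"])
    q=T[:3,:3]@np.array(p)+T[:3,3]; s=np.array([q[0],-q[1]])/-q[2]; s=s*(1+i["k1"]*(s@s))
    return K[:2,:2]@s+K[:2,2]
E
python3 - <<'E'
from h import *
for n in("scene","top"):
    im=ctrl.camera(n);cv2.imwrite(f"pics/{n}0.png",cv2.resize(im,(800,600)) if n=="top" else im)
    i=ctrl.camera_info(n);T=np.array(i["world_to_cam"]);print(n,-T[:3,:3].T@T[:3,3],np.array(i["mtx"])[0,0])
for q in["rig","stage","index","offcut0","pusher","brick","dome","plate"]:
    for r in ctrl.look_for(q,"top"):
        b=r["box"];u=(b[0]+b[2]/2)*512;v=(b[1]+b[3]/2)*384
        print(q,round(r["confidence"],2),[round(x) for x in(u,v,b[2]*512,b[3]*384)],at("top",(u,v),30).round())
s=ctrl.read_state();print(s["time"],s["tool_pos"],s["eef_rot"],s["opening"],s["ft_force"])
E
```

```text
pics
scene [1134.24771005 -696.35808739  765.3616699 ] 404.3715800085978
top [ 482.54025355   23.79341192 1329.28081584] 445.0938615058214
rig 0.67 [319, 211, 29, 61] [ 520. -174.   30.]
stage 0.57 [320, 211, 29, 63] [ 519. -175.   30.]
offcut0 0.65 [302, 113, 11, 13] [ 810. -123.   30.]
offcut0 0.59 [265, 197, 6, 10] [559. -16.  30.]
offcut0 0.56 [276, 196, 9, 10] [562. -47.  30.]
offcut0 0.39 [251, 194, 11, 5] [569.  27.  30.]
pusher 0.94 [139, 268, 61, 25] [351. 346.  30.]
pusher 0.76 [152, 210, 49, 27] [518. 312.  30.]
brick 0.81 [376, 233, 31, 50] [ 456. -340.   30.]
dome 0.72 [133, 151, 43, 47] [690. 372.  30.]
plate 0.6 [384, 147, 35, 40] [ 711. -364.   30.]
plate 0.45 [236, 197, 9, 11] [559.  70.  30.]
plate 0.31 [269, 197, 150, 127] [559. -26.  30.]
0.5 [ 224.12834057 -583.3811764   231.26213337] [ 9.83226922e-01  1.82386449e-01 -7.20856289e-06 -5.48539579e-05] 0.99823781847378 [0.68440618 0.20473515 0.27473001]
```

View pics/top0.png

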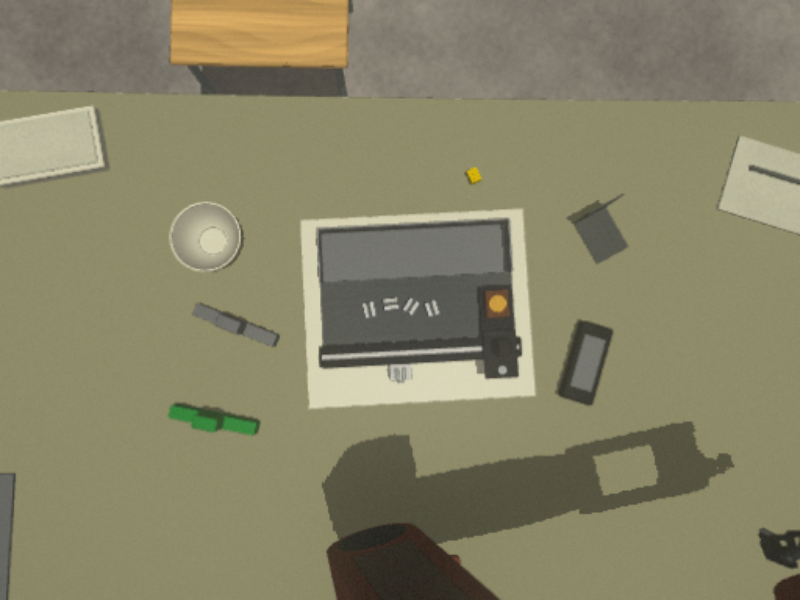

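View pics/scene0.png

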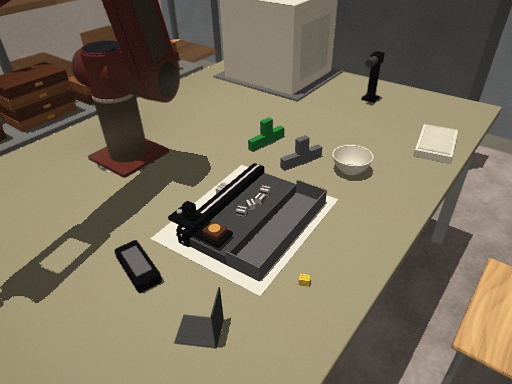

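The top view shows the grey pusher at about (234,324) of 800x600 and the green look-alike below it. The rig is in the middle, with four offcuts at (369–432, ~306), the stage at about (500,340) and the index block at (400,372). I'll measure the poses more precisely.

```bash
python3 - <<'E'
from h import *
im=ctrl.camera("top")
c=im[130:265,190:345];cv2.imwrite("pics/topc.png",cv2.resize(c,None,fx=4.4,fy=4.4,interpolation=cv2.INTER_CUBIC)[:600])
for r in ctrl.trace("pusher","top"):
    m=r["region"];v,u=np.nonzero(m);col=im[m].mean(0)
    (cx,cy),wh,a=cv2.minAreaRect(np.c_[u,v].astype(np.float32))
    p=np.array([at("top",x,40)[:2] for x in np.c_[u,v].astype(float)])
    w,V=np.linalg.eigh(np.cov(p.T));print(r["confidence"],col.round(),p.mean(0).round(1),np.degrees(np.arctan2(V[1,1],V[0,1])),np.sqrt(w*12))
# white rail stripe fit
g=im.mean(2)
E
```

```text
0.89 [ 97. 105. 106.] [526.4 315.6] 68.71045481758549 [ 26.91974983 160.56235546]
0.57 [ 60. 118.  61.] [349.9 349.1] 79.4653352366364 [ 32.86462553 158.22127747]
```

View pics/topc.png

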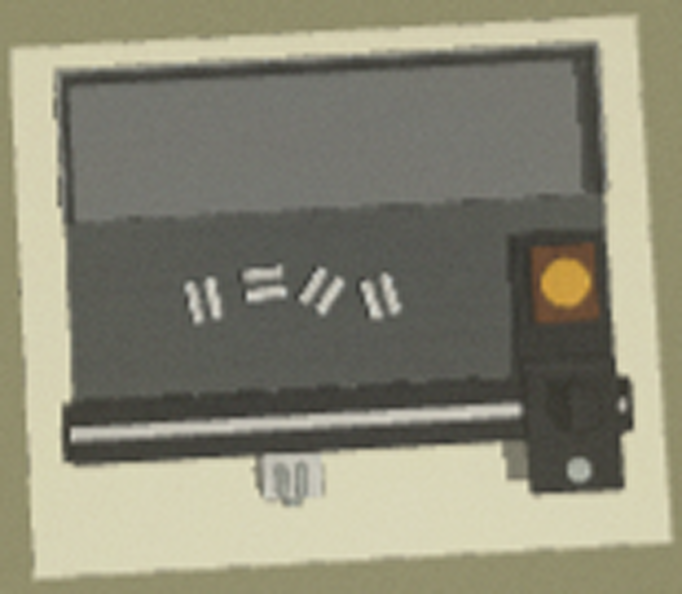

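The crop shows the rail stripe from (70,434) to (522,410), the bed edge from (70,222) to (600,197) and the index notch near (290,480). The stage is centred near column 577, and the offcuts are at (203,300), (265,284), (322,291) and (381,296).

```bash
python3 - <<'E'
from h import *
P={"stripeL":(70,434,55),"stripeR":(522,410,55),"edgeL":(70,222,32),"edgeR":(600,197,32),"railTL":(66,404,55),"railBL":(66,462,55),"trTL":(57,72,54),"trTR":(597,45,54),"trBL":(70,222,54),"idx":(291,478,46),"idxL":(260,478,44),"idxR":(324,478,44),"ear":(578,470,75),"earL":(530,490,65),"earR":(622,488,65),"fin":(572,405,110),
"o1":(203,300,52),"o2":(265,284,52),"o3":(322,291,52),"o4":(381,296,52),"platL":(510,300,50)}
W={k:at("top",((a+.5)/4.4+190-.5,(b+.5)/4.4+130-.5),z) for k,(a,b,z) in P.items()}
for k,v in W.items(): print(k,v.round(1))
d=W["stripeL"]-W["stripeR"];print("yaw stripe",np.degrees(np.arctan2(d[1],d[0])))
d=W["trTL"]-W["trTR"];print("yaw tray",np.degrees(np.arctan2(d[1],d[0])),np.hypot(*d[:2]))
E
```

```text
stripeL [467.  154.3  55. ]
stripeR [ 484.9 -138.7   55. ]
edgeL [606.9 159.1  32. ]
edgeR [ 627.2 -193.6   32. ]
railTL [486.3 157.2  55. ]
railBL [448.9 156.6  55. ]
trTL [703.5 166.9  54. ]
trTR [ 725.4 -188.1   54. ]
trBL [604.8 156.8  54. ]
idx [439.4  11.   46. ]
idxL [439.2  31.2  44. ]
idxR [439.5 -10.6  44. ]
ear [ 447.  -171.9   75. ]
earL [ 433.7 -142.5   65. ]
earR [ 435.5 -201.8   65. ]
fin [ 488.2 -162.8  110. ]
o1 [554.7  69.5  52. ]
o2 [565.6  29.2  52. ]
o3 [561.4  -8.1  52. ]
o4 [558.5 -46.7  52. ]
platL [ 556.8 -131.4   50. ]
yaw stripe 93.50972597003529
yaw tray 93.53716092950462 355.63356997529087
```

>>> drive_tool(deltas=[[0.2,-0.2,0,-0.2],[0.2,-0.2,0,-0.2],[0.2,-0.2,0,-0.2],[0.2,-0.2,0,-0.2],[0.2,-0.2,0,-0.2],[0.2,-0.2,0,-0.2]], fingers=1)

```text
time: 1.35
tool_pos: [232.4, -254.5, 231.4]
eef_rot: [0.791, 0.611, 0.0, 0.0]
ft_force: [0.9, -0.2, 1.8]
opening: 1.0
finger_force: 0.0
```

>>> drive_tool(deltas=[[0.2,0.2,0,0],[0.2,0.22,0,0],[0.22,0.22,0,0],[0.28,0,0,0.15],[0.29,0,0,0],[0.29,0,0,0]])

```text
time: 2.1
tool_pos: [446.4, -5.8, 231.7]
eef_rot: [0.828, 0.561, 0.0, 0.0]
ft_force: [0.6, -0.6, 1.2]
opening: 1.008
finger_force: 0.0
```

```bash
python3 - <<'E'
from h import *
s=ctrl.read_state();i=ctrl.camera_info("wrist");im=ctrl.camera("wrist");cv2.imwrite("pics/w1.png",im)
T=np.array(i["world_to_cam"]);print(s["tool_pos"].round(1) if hasattr(s["tool_pos"],"round") else s["tool_pos"],s["eef_rot"],s["q"],-T[:3,:3].T@T[:3,3],-T[2,:3])
for n,p in{"origin":(497.6,-23,32),"idx":(443,14,46),"push":(526,315,95),"edge":(617,-16,32)}.items(): print(n,proj("wrist",p,i).round())
E
```

```text
[446.4  -5.8 231.7] [8.27727374e-01 5.61130137e-01 3.76911183e-04 4.70132265e-04] [-1.89930951e-01 -2.23397635e-01  1.96906143e+00 -1.33559739e-04
  1.39473092e+00  1.89387407e-01] [470.42061268  56.30450913 375.21325113] [-0.09904347 -0.24757306 -0.96379353]
origin [302. 170.]
idx [247. 160.]
push [ 201. -206.]
edge [396. 127.]
```

View pics/w1.png

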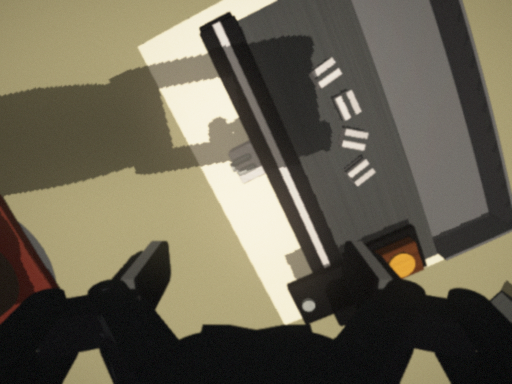

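The wrist view shows the rail, with its stripe from (217,22) to (325,265), the index block at about (243,160) and the four offcuts at (328,72), (346,104), (355,139) and (360,171). The ear dot of the stage is at (308,305).

```bash
python3 - <<'E'
from h import *
im=cv2.imread("pics/w1.png")
cv2.imwrite("pics/w1i.png",cv2.resize(im[130:200,210:290],None,fx=8,fy=8,interpolation=cv2.INTER_CUBIC))
P={"stripeT":(218,22,55),"stripeB":(325,264,55),"edgeT":(355,2,32),"edgeB":(437,258,32),"railTL":(201,26,55),"railTR":(234,14,55),"o1":(328,72,52),"o2":(346,104,52),"o3":(355,139,52),"o4":(360,171,52),"idx":(244,157,46)}
o=np.array([497.6,-23]);a=np.radians(3.5);R=np.array([[np.cos(a),np.sin(a)],[-np.sin(a),np.cos(a)]])
W={k:at("wrist",p[:2],p[2]) for k,p in P.items()}
for k,w in W.items(): print(k,w.round(1),"rig",(R@(w[:2]-o)).round(1))
for a,b in(("stripeT","stripeB"),("edgeT","edgeB")):
  d=W[a]-W[b];print(np.degrees(np.arctan2(d[1],d[0])))
E
```

```text
stripeT [470. 162.  55.] rig [-16.2 186.3]
stripeB [ 485.7 -130.6   55. ] rig [ -18.5 -106.7]
edgeT [613.4 134.9  32. ] rig [125.2 150.5]
edgeB [ 629.1 -193.5   32. ] rig [ 120.8 -178.2]
railTL [452.8 165.   55. ] rig [-33.3 190.4]
railTR [487.7 162.8  55. ] rig [  1.5 186.1]
o1 [557.9  76.8  52. ] rig [66.3 95.9]
o2 [565.7  39.2  52. ] rig [71.8 57.9]
o3 [5.639e+02 1.000e-01 5.200e+01] rig [67.6 19. ]
o4 [558.8 -36.3  52. ] rig [ 60.3 -17. ]
idx [442.3  25.7  46. ] rig [-52.2  52. ]
93.05991566138712
92.73262768417395
```

View pics/w1i.png

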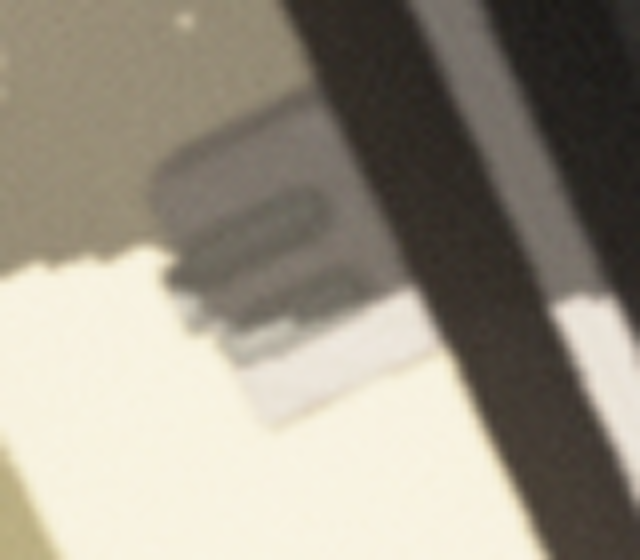

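>>> drive_tool(deltas=[[0.3,0,0,0],[0.3,0,0,0],[0.3,0,0,0]])

```text
time: 2.52
tool_pos: [513.1, 161.4, 231.7]
eef_rot: [0.828, 0.561, 0.0, 0.0]
ft_force: [0.8, 0.2, -0.7]
opening: 1.0
finger_force: 0.0
```

>>> drive_tool(deltas=[[0.2,-0.11,0,0],[0.2,-0.11,0,0],[0,0,0,0],[0,0,0,0]])

```text
time: 3.02
tool_pos: [501.1, 249.8, 231.2]
eef_rot: [0.828, 0.561, -0.0, 0.0]
ft_force: [-0.1, 0.3, -0.3]
opening: 0.999
finger_force: 0.0
```

```bash
python3 - <<'E'
from h import *
s=ctrl.read_state();i=ctrl.camera_info("wrist");im=ctrl.camera("wrist");cv2.imwrite("pics/w2.png",im)
print(s["tool_pos"].round(1),s["eef_rot"].round(3),s["qvel"].round(3),np.abs(np.array(ctrl.camera_info("wrist")["world_to_cam"])-np.array(i["world_to_cam"])).max())
import pickle;pickle.dump(i,open("w2.pkl","wb"))
E
```

```text
[501.1 249.8 231.2] [ 0.828  0.561 -0.     0.   ] [-0.023 -0.007  0.005 -0.    -0.002  0.002] 0.11061817640859317
```

View pics/w2.png

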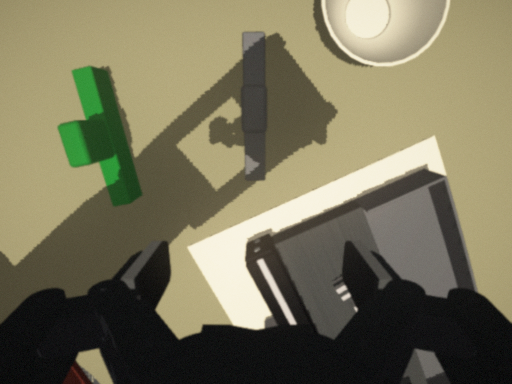

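The wrist view shows the grey pusher nearly aligned with the tool: handle top at about (255,108), bar from (254,32) to (256,180).

```bash
python3 - <<'E'
from h import *
import pickle;i=pickle.load(open("w2.pkl","rb"))
h=at("wrist",(255.2,108.5),95,i);a=at("wrist",(254.5,32),40,i);b=at("wrist",(256,180.5),40,i)
print(h,a,b,(a+b)/2,np.linalg.norm(a-b),np.degrees(np.arctan2(*(a-b)[1::-1])))
s=ctrl.read_state();t=s["tool_pos"];q=s["eef_rot"];psi=2*np.arctan2(q[1],q[0]);c,sn=np.cos(psi),np.sin(psi)
d=(h*.5+(a+b)/4)[:2]-t[:2];print(np.degrees(psi),"tx",d@[c,sn]/200,"ty",d@[sn,-c]/200,t)
E
```

```text
[526.44536865 317.6357076   95.        ] [554.96915307 391.31353219  40.        ] [497.25197153 242.86006613  40.        ] [526.1105623  317.08679916  40.        ] 159.2787011237118 68.75443018180613
68.24143767718637 tx 0.36237195016962365 ty -0.0100631802692544 [501.28122605 249.30428509 231.2861105 ]
```

>>> drive_tool(deltas=[[0.18,-0.005,0,-0.01],[0.18,-0.005,0,0],[0,0,0.22,0],[0,0,0.22,0],[0,0,0.22,0],[0,0,0.22,0],[0,0,0,0],[0,0,0,0]])

```text
time: 4.08
tool_pos: [527.2, 317.5, 57.1]
eef_rot: [0.826, 0.564, 0.001, 0.0]
ft_force: [0.6, -0.1, 0.6]
opening: 0.999
finger_force: 0.0
```

>>> drive_tool(deltas=[[0,0,0,0],[0,0,0,0],[0,0,0,0],[0,0,0,0],[0,0,0,0],[0,0,0,0]], fingers=0, force=70)

```text
time: 4.82
tool_pos: [526.2, 318.2, 56.2]
eef_rot: [0.825, 0.564, 0.001, 0.0]
ft_force: [-1.0, -0.7, 6.1]
opening: 0.272
finger_force: 69.3
```

>>> drive_tool(deltas=[[0,0,-0.15,0],[0,0,-0.2,0],[0,0,-0.2,0],[-0.2,0.07,0,0],[-0.28,0.1,0,0],[-0.28,0.1,0,0],[-0.28,0.1,0,0],[-0.28,0.1,0,0],[-0.13,0.05,0,0],[0,0,0,0]])

```text
time: 6.08
tool_pos: [516.7, 8.0, 164.5]
eef_rot: [0.827, 0.563, -0.001, -0.0]
ft_force: [-0.2, 0.0, -1.4]
opening: 0.273
finger_force: 68.9
```

>>> drive_tool(deltas=[[0,0,0,-0.18],[0,0,0,-0.18],[0,0,0,-0.19],[0,0,0,0],[0,0,0,0],[0,0,0,0]])

```text
time: 6.82
tool_pos: [517.2, 10.2, 165.2]
eef_rot: [0.686, 0.728, -0.0, -0.0]
ft_force: [1.1, 0.6, -1.0]
opening: 0.27
finger_force: 68.9
```

```bash
python3 - <<'E'
from h import *
s=ctrl.read_state();i=ctrl.camera_info("wrist");im=ctrl.camera("wrist");cv2.imwrite("pics/w3.png",im)
import pickle;pickle.dump(i,open("w3.pkl","wb"))
q=s["eef_rot"];print(s["tool_pos"].round(1),np.degrees(2*np.arctan2(q[1],q[0])),s["opening"],s["ft_force"])
E
```

```text
[517.2  10.2 165.2] 93.39718019304004 0.2702278134468727 [ 1.1106979   0.58395007 -1.04235591]
```

View pics/w3.png

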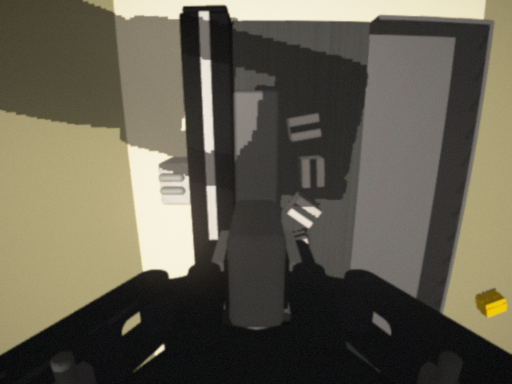

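This wrist view shows the held bar (far end at row 90, columns 235–278) between the rail and the offcuts at (304,127), (312,171) and (304,210). The index ridges straddle (172,184).

```bash
python3 - <<'E'
from h import *
import pickle;i=pickle.load(open("w3.pkl","rb"))
P={"notch":(172,184.5,45),"r1":(172,178,46),"r2":(172,191,46),"blkfar":(176,158,44),"blknear":(176,204,44),"o1":(304,127,52),"o2":(312,165,52),"o3":(304,207,52),"railendL":(183,13,55),"railendR":(228,10,55),"bedL":(236,180,32),"edgeF":(369,40,32),"edgeN":(354,270,32),"barL":(235,91,149),"barR":(278,89,149),"stripeF":(205,15,55),"stripeN":(213,235,55)}
o=np.array([497.6,-23]);a=np.radians(3.5);R=np.array([[np.cos(a),np.sin(a)],[-np.sin(a),np.cos(a)]])
for k,p in P.items():
    w=at("wrist",p[:2],p[2],i);print(k,w.round(1),"rig",(R@(w[:2]-o)).round(1))
E
```

```text
notch [437.6  10.3  45. ] rig [-57.9  37. ]
r1 [438.   16.8  46. ] rig [-57.1  43.3]
r2 [437.7   4.4  46. ] rig [-58.1  31. ]
blkfar [441.4  35.2  44. ] rig [-52.5  61.5]
blknear [440.8  -8.8  44. ] rig [-55.9  17.6]
o1 [553.9  69.6  52. ] rig [61.9 88.9]
o2 [564.3  37.1  52. ] rig [70.2 55.9]
o3 [561.1  -2.3  52. ] rig [64.6 16.8]
railendL [450.3 152.5  55. ] rig [-36.5 178. ]
railendR [485.6 156.2  55. ] rig [ -1.  179.6]
bedL [496.3  15.1  32. ] rig [ 1.  38.1]
edgeF [607.3 147.5  32. ] rig [119.9 163.5]
edgeN [625.8 -75.8  32. ] rig [124.7 -60.5]
barL [500.6  88.6 149. ] rig [  9.8 111.2]
barR [522.9  90.8 149. ] rig [ 32.2 112.1]
stripeF [467.7 151.7  55. ] rig [-19.2 176.2]
stripeN [478.1 -33.7  55. ] rig [-20.1  -9.5]
```

>>> drive_tool(deltas=[[0,0,0.15,0],[0,0,0.12,0],[0,0,0.1,0],[0,0,0,0],[0,0,0,0]])

```text
time: 7.5
tool_pos: [517.8, 9.8, 92.0]
eef_rot: [0.686, 0.728, 0.0, 0.0]
ft_force: [-0.0, 0.7, -1.2]
opening: 0.276
finger_force: 68.9
```

>>> drive_tool(deltas=[[0,0.04,0,0],[0,0.04,0,0],[0,0.04,0,0],[0,0.04,0,0],[0,0.04,0,0],[0,0.04,0,0],[0,0.04,0,0],[0,0.04,0,0]])

```text
time: 8.5
tool_pos: [581.7, 13.8, 91.2]
eef_rot: [0.685, 0.728, -0.0, -0.0]
ft_force: [-1.1, 0.2, -1.2]
opening: 0.271
finger_force: 69.1
```

>>> drive_tool(deltas=[[0,0.04,0,0],[0,0.04,0,0],[0,0.04,0,0],[0,0.04,0,0],[0,0.04,0,0],[0,0.04,0,0],[0,0,0,0],[0,0,0,0]])

```text
time: 9.5
tool_pos: [628.9, 16.7, 91.1]
eef_rot: [0.685, 0.728, -0.0, -0.0]
ft_force: [0.1, 0.5, -2.2]
opening: 0.276
finger_force: 69.1
```

```bash
python3 - <<'E'
from h import *
a=ctrl.camera("wrist");b=ctrl.camera("scene")[150:290,140:360]
cv2.imwrite("pics/c4.png",np.vstack([cv2.resize(a,(400,300)),cv2.resize(b,(400,255))]))
E
```

```text
(no output)
```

View pics/c4.png

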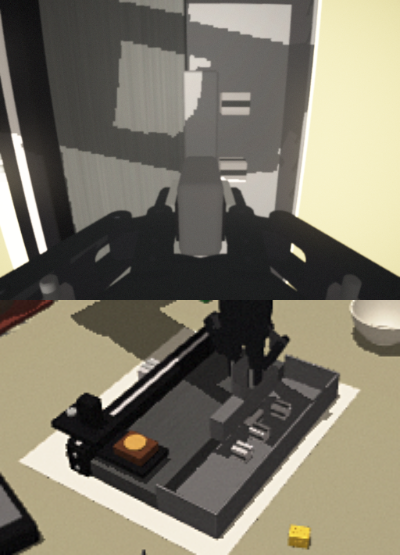

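Offcuts show in the tray. I'll lift the pusher and take it back to its place on the table.

>>> drive_tool(deltas=[[0,0,-0.15,0],[0,0,-0.2,0],[0,-0.1,-0.05,0],[0.2,-0.1,0,0],[0.27,-0.1,0,0],[0.28,-0.07,0,0],[0.28,-0.07,0,0],[0.28,0,0,0],[0.22,0,0,0],[0,0,0,0]])

```text
time: 10.85
tool_pos: [521.8, 319.7, 171.4]
eef_rot: [0.684, 0.73, 0.0, -0.0]
ft_force: [0.9, -0.5, -1.9]
opening: 0.269
finger_force: 69.3
```

```bash
python3 - <<'E'
from h import *
im=ctrl.camera("top");c=im[130:265,190:345];cv2.imwrite("pics/t5.png",cv2.resize(c,None,fx=4,fy=4,interpolation=cv2.INTER_CUBIC))
E
```

```text
(no output)
```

View pics/t5.png

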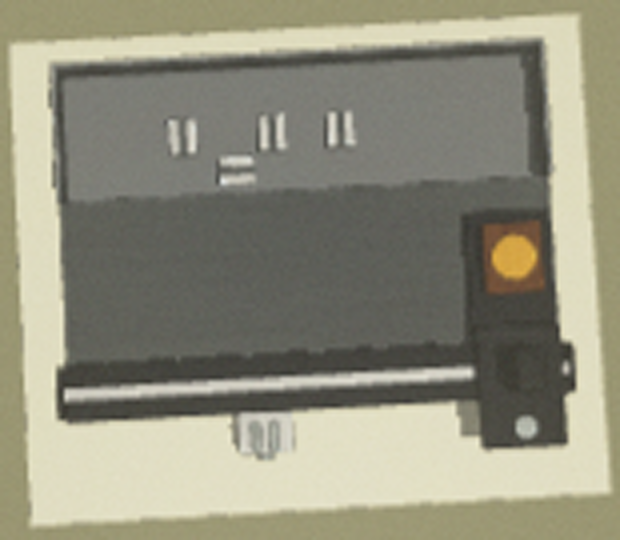

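All four offcuts lie in the tray and the bed is clear. Next I set the pusher down.

>>> drive_tool(deltas=[[0,0,0.2,0],[0,0,0.2,0],[0,0,0.1,0],[0,0,0.05,0],[0,0,0.015,0],[0,0,0.005,0],[0,0,0.005,0],[0,0,0,0]])

```text
time: 11.9
tool_pos: [523.2, 317.0, 57.0]
eef_rot: [0.685, 0.728, 0.001, 0.0]
ft_force: [0.5, 0.2, -1.8]
opening: 0.266
finger_force: 69.1
```

>>> drive_tool(deltas=[[0,0,0.005,0],[0,0,0,0],[0,0,0,0]])

```text
time: 12.28
tool_pos: [523.2, 317.0, 56.1]
eef_rot: [0.685, 0.728, 0.0, 0.0]
ft_force: [-0.8, -0.7, 5.5]
opening: 0.27
finger_force: 70.0
```

>>> drive_tool(deltas=[[0,0,0,0],[0,0,0,0],[0,0,0,0],[0,0,0,0],[0,0,0,0],[0,0,0,0]], fingers=1)

```text
time: 13.02
tool_pos: [522.8, 316.8, 55.3]
eef_rot: [0.685, 0.728, 0.0, 0.0]
ft_force: [-0.9, -0.3, 0.1]
opening: 1.001
finger_force: 0.0
```

>>> drive_tool(deltas=[[0,0,-0.2,0],[0,0,-0.28,0],[0,0,-0.28,0],[-0.2,0,0,0],[-0.28,-0.04,0,0],[-0.28,-0.04,0,0],[-0.28,-0.04,0,0],[-0.28,-0.04,0,0],[-0.28,-0.04,0,0],[-0.28,-0.04,0,0]])

```text
time: 14.28
tool_pos: [497.3, -63.2, 207.6]
eef_rot: [0.685, 0.728, 0.0, 0.0]
ft_force: [1.2, 0.6, -0.9]
opening: 1.0
finger_force: 0.0
```

>>> drive_tool(deltas=[[-0.27,-0.04,0,0.22],[-0.15,-0.02,0,0.22],[0,0,0,0.22],[0,0,0,0.22],[0,0,0,0.22],[0,0,0,0.22],[0,0,0,0.22],[0,0,0,0.22],[0,0,0,0.22],[0,0,0,0]])

```text
time: 15.52
tool_pos: [485.5, -145.2, 207.3]
eef_rot: [0.999, 0.039, 0.0, 0.0]
ft_force: [0.6, -0.2, -0.2]
opening: 1.0
finger_force: 0.0
```

```bash
python3 - <<'E'
from h import *
s=ctrl.read_state();i=ctrl.camera_info("top");im=ctrl.camera("top")
q=s["eef_rot"];psi=2*np.arctan2(q[1],q[0]);c,sn=np.cos(psi),np.sin(psi);d=np.array([486.5,-169.4])-s["tool_pos"][:2]
print(s["tool_pos"].round(1),np.degrees(psi),d@[c,sn]/200,d@[sn,-c]/200,s["time"])
for r in ctrl.trace("pusher","top")[:2]: b=r["box"];print(r["confidence"],at("top",((b[0]+b[2]/2)*512,(b[1]+b[3]/2)*384),40).round())
E
```

```text
[ 485.5 -145.2  207.3] 4.455674239328817 -0.004477257306389974 0.12120413196888306 15.525
0.57 [352. 348.  40.]
```

>>> drive_tool(deltas=[[0,0.12,0,0.02],[0,0,0.1,0],[0,0,0.2,0],[0,0,0.2,0],[0,0,0.1,0],[0,0,0.02,0],[0,0,0,0],[0,0,0,0]])

```text
time: 16.62
tool_pos: [488.4, -169.6, 84.7]
eef_rot: [1.0, 0.031, 0.001, 0.001]
ft_force: [-0.7, -0.2, -0.0]
opening: 0.999
finger_force: 0.0
```

```bash
python3 - <<'E'
from h import *
b=ctrl.camera("scene")[120:290,130:360]
a=ctrl.camera("wrist")
cv2.imwrite("pics/s6.png",np.hstack([cv2.resize(a,(400,300)),cv2.resize(b,(400,300))]))
E
```

```text
(no output)
```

View pics/s6.png

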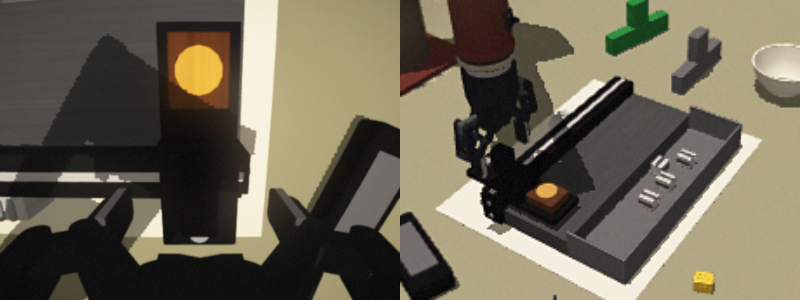

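The pusher stands clear of the rig, the four offcuts are in the tray, and the fingers straddle the fin. I'm closing.

>>> drive_tool(deltas=[[0,0,0.015,0],[0,0,0,0],[0,0,0,0],[0,0,0,0],[0,0,0,0],[0,0,0,0],[0,0,0,0]], fingers=0, force=70)

```text
time: 17.6
tool_pos: [487.4, -169.2, 80.5]
eef_rot: [1.0, 0.03, -0.0, 0.0]
ft_force: [-1.1, 0.1, 4.4]
opening: 0.247
finger_force: 70.0
```

>>> drive_tool(deltas=[[0,-0.04,0,0],[0,-0.08,0,0],[0,-0.1,0,0],[0,-0.1,0,0],[0,-0.1,0,0],[0,-0.1,0,0],[0,-0.08,0,0],[0,-0.04,0,0],[0,0,0,0]])

```text
time: 18.73
tool_pos: [479.0, -38.8, 80.4]
eef_rot: [1.0, 0.031, -0.0, -0.001]
ft_force: [-3.8, 0.8, 7.0]
opening: 0.251
finger_force: 70.7
```

```bash
cat > st.py <<'E'
from h import *
s=ctrl.read_state();t=s["tool_pos"];a=np.radians(3.5);f=s["ft_force"]
dx,dy=t[0]-497.6,t[1]+23
q=s["eef_rot"]
print("rig",round(np.cos(a)*dx+np.sin(a)*dy,2),round(-np.sin(a)*dx+np.cos(a)*dy,2),"F rig x,y,z",(np.cos(a)*f[0]+np.sin(a)*f[1]).round(1),(-np.sin(a)*f[0]+np.cos(a)*f[1]).round(1),f[2].round(1),s["time"],np.degrees(2*np.arctan2(q[1],q[0])).round(2),s["opening"])
E
python3 st.py
```

```text
rig -19.55 -14.68 F rig x,y,z -3.7 1.1 7.0 18.725 3.55 0.25093967379480964
```

>>> drive_tool(deltas=[[0,-0.05,0,0],[0,-0.05,0,0],[0,-0.03,0,0],[0,0,0,0],[0,0,0,0]])

```text
time: 19.35
tool_pos: [477.4, -13.3, 80.4]
eef_rot: [1.0, 0.031, -0.0, -0.001]
ft_force: [-4.8, 1.8, 7.7]
opening: 0.244
finger_force: 70.7
```

>>> drive_tool(deltas=[[0,-0.01,0,0],[0,-0.01,0,0],[0,-0.01,0,0],[0,-0.01,0,0]])

```text
time: 19.85
tool_pos: [476.9, -5.9, 80.5]
eef_rot: [1.0, 0.031, -0.0, -0.0]
ft_force: [-4.0, -2.6, 6.5]
opening: 0.251
finger_force: 70.6
```

>>> drive_tool(deltas=[[0,-0.01,0,0],[0,-0.01,0,0]])

```text
time: 20.1
tool_pos: [476.6, -1.9, 80.4]
eef_rot: [1.0, 0.031, -0.0, -0.0]
ft_force: [-4.8, -2.7, 7.0]
opening: 0.242
finger_force: 70.6
```

```bash
python3 st.py
```

```text
rig -19.68 22.3 F rig x,y,z -5.0 -2.4 7.0 20.1 3.51 0.24202747043654707
```

>>> drive_tool(deltas=[[0,-0.005,0,0],[0,-0.005,0,0]])

```text
time: 20.35
tool_pos: [476.5, 0.0, 80.5]
eef_rot: [1.0, 0.031, -0.0, -0.0]
ft_force: [-4.1, -0.9, 7.2]
opening: 0.244
finger_force: 70.6
```

>>> drive_tool(deltas=[[0,-0.005,0,0],[0,-0.005,0,0]])

```text
time: 20.6
tool_pos: [476.3, 2.0, 80.4]
eef_rot: [1.0, 0.031, -0.0, -0.0]
ft_force: [-4.8, -1.6, 7.9]
opening: 0.246
finger_force: 70.6
```

>>> drive_tool(deltas=[[0,-0.005,0,0],[0,-0.005,0,0]])

```text
time: 20.85
tool_pos: [476.3, 3.1, 80.5]
eef_rot: [1.0, 0.031, -0.0, 0.001]
ft_force: [-4.3, -8.1, 5.6]
opening: 0.249
finger_force: 70.5
```

>>> drive_tool(deltas=[[0,-0.005,0,0],[0,-0.005,0,0]])

```text
time: 21.1
tool_pos: [476.3, 3.7, 80.5]
eef_rot: [1.0, 0.031, -0.0, 0.002]
ft_force: [-3.9, -15.0, 4.4]
opening: 0.245
finger_force: 70.3
```

```bash
python3 st.py
```

```text
rig -19.66 27.96 F rig x,y,z -4.9 -14.8 4.4 21.1 3.53 0.24486250617204433
```

>>> drive_tool(deltas=[[0,-0.005,0,0]])

```text
time: 21.22
tool_pos: [476.2, 4.3, 80.5]
eef_rot: [1.0, 0.031, -0.0, 0.002]
ft_force: [-3.4, -14.1, 5.5]
opening: 0.248
finger_force: 70.4
```

>>> drive_tool(deltas=[[0,-0.005,0,0]])

```text
time: 21.35
tool_pos: [476.1, 5.9, 80.5]
eef_rot: [1.0, 0.031, -0.0, 0.001]
ft_force: [-4.4, -8.8, 5.9]
opening: 0.25
finger_force: 70.6
```

>>> drive_tool(deltas=[[0,-0.005,0,0]])

```text
time: 21.48
tool_pos: [476.0, 7.6, 80.5]
eef_rot: [1.0, 0.031, -0.0, 0.001]
ft_force: [-4.3, -5.4, 6.2]
opening: 0.249
finger_force: 70.7
```

>>> drive_tool(deltas=[[0,0,0,0]])

```text
time: 21.6
tool_pos: [476.0, 8.4, 80.5]
eef_rot: [1.0, 0.031, -0.0, 0.0]
ft_force: [-4.0, -5.2, 7.0]
opening: 0.25
finger_force: 70.7
```

>>> drive_tool(deltas=[[0,-0.005,0,0],[0,0,0,0]])

```text
time: 21.85
tool_pos: [475.8, 9.9, 80.5]
eef_rot: [1.0, 0.031, -0.0, -0.0]
ft_force: [-4.4, -0.7, 7.0]
opening: 0.249
finger_force: 70.8
```

>>> drive_tool(deltas=[[0,-0.005,0,0],[0,0,0,0]])

```text
time: 22.1
tool_pos: [475.8, 11.3, 80.5]
eef_rot: [1.0, 0.031, -0.0, -0.001]
ft_force: [-4.6, 0.3, 6.1]
opening: 0.249
finger_force: 70.8
```

>>> drive_tool(deltas=[[0,-0.005,0,0],[0,0,0,0]])

```text
time: 22.35
tool_pos: [475.7, 12.5, 80.5]
eef_rot: [1.0, 0.031, -0.0, -0.001]
ft_force: [-4.9, 0.6, 7.5]
opening: 0.25
finger_force: 70.8
```

>>> drive_tool(deltas=[[0,-0.004,0,0],[0,0,0,0]])

```text
time: 22.6
tool_pos: [475.7, 13.0, 80.5]
eef_rot: [1.0, 0.031, -0.0, -0.0]
ft_force: [-4.5, -1.1, 5.9]
opening: 0.246
finger_force: 70.8
```

>>> drive_tool(deltas=[[0,-0.003,0,0],[0,0,0,0]])

```text
time: 22.85
tool_pos: [475.6, 13.5, 80.4]
eef_rot: [1.0, 0.031, -0.0, -0.0]
ft_force: [-4.5, -1.4, 6.4]
opening: 0.25
finger_force: 70.8
```

>>> drive_tool(deltas=[[0,-0.003,0,0],[0,0,0,0],[0,0,0,0]])

```text
time: 23.22
tool_pos: [475.6, 14.0, 80.5]
eef_rot: [1.0, 0.031, -0.0, -0.0]
ft_force: [-4.2, -1.0, 6.8]
opening: 0.242
finger_force: 70.8
```

```bash
for k in 1 2 3 4 5; do python3 -c "
from h import *
ctrl.camera('top')
import st"; done
```

```text
rig -19.69 38.32 F rig x,y,z -4.6 -0.9 7.5 23.275 3.51 0.2475423173263792
rig -19.7 38.32 F rig x,y,z -5.3 -0.3 6.4 23.325 3.51 0.24524782705394482
rig -19.71 38.31 F rig x,y,z -4.9 -1.0 6.5 23.375 3.51 0.24752737037918396
rig -19.7 38.31 F rig x,y,z -4.3 -1.8 7.2 23.425 3.51 0.2473391229129853
rig -19.71 38.31 F rig x,y,z -4.1 -0.9 6.2 23.475 3.51 0.24461447420856902
```

>>> drive_tool(deltas=[[0,-0.004,0,0],[0,0,0,0],[0,0,0,0]])

```text
time: 23.85
tool_pos: [475.6, 14.5, 80.5]
eef_rot: [1.0, 0.031, -0.0, -0.0]
ft_force: [-4.5, -3.3, 6.6]
opening: 0.247
finger_force: 70.7
```

```bash
for k in 1 2 3 4; do python3 -c "
from h import *
ctrl.camera('top')
import st"; done
```

```text
rig -19.69 38.8 F rig x,y,z -5.3 -3.7 6.7 23.9 3.51 0.24746443989347308
rig -19.73 38.79 F rig x,y,z -4.2 -1.6 6.2 23.95 3.52 0.24597247108960138
rig -19.72 38.79 F rig x,y,z -4.7 -2.7 6.1 24.0 3.51 0.2463324314174891
rig -19.73 38.8 F rig x,y,z -5.2 -3.1 6.5 24.05 3.51 0.24914114701109896
```

>>> drive_tool(deltas=[[0,-0.005,0,0],[0,0,0,0],[0,0,0,0]])

```text
time: 24.42
tool_pos: [475.5, 14.9, 80.5]
eef_rot: [1.0, 0.031, -0.0, 0.0]
ft_force: [-4.2, -5.6, 6.4]
opening: 0.249
finger_force: 70.7
```

```bash
for k in 1 2 3 4; do python3 -c "
from h import *
ctrl.camera('top')
import st"; done
```

```text
rig -19.71 39.2 F rig x,y,z -5.0 -5.6 6.8 24.475 3.51 0.24541501165140828
rig -19.72 39.18 F rig x,y,z -5.0 -5.7 6.7 24.525 3.51 0.24539635515978656
rig -19.7 39.2 F rig x,y,z -5.1 -6.0 6.2 24.575 3.51 0.2471916007507708
rig -19.7 39.18 F rig x,y,z -4.5 -5.8 6.2 24.625 3.51 0.24906379637861184
```

>>> drive_tool(deltas=[[0,0.005,0,0],[0,0.004,0,0],[0,0,0,0],[0,0,0,0],[0,0,0,0]])

```text
time: 25.25
tool_pos: [475.6, 14.3, 80.4]
eef_rot: [1.0, 0.031, -0.0, -0.001]
ft_force: [-4.0, 0.2, 6.5]
opening: 0.247
finger_force: 70.8
```

```bash
for k in 1 2 3 4; do python3 -c "
from h import *
ctrl.camera('top')
import st"; done
```

```text
rig -19.7 38.55 F rig x,y,z -4.9 0.3 7.1 25.3 3.51 0.2502074264840938
rig -19.7 38.54 F rig x,y,z -3.6 0.1 7.1 25.35 3.51 0.2500562035845351
rig -19.7 38.56 F rig x,y,z -4.4 -0.4 6.7 25.4 3.51 0.2463793279327643
rig -19.69 38.54 F rig x,y,z -4.4 -0.4 7.3 25.45 3.51 0.24952689954298546
```

>>> drive_tool(deltas=[[0,0.003,0,0],[0,0,0,0],[0,0,0,0],[0,0,0,0],[0,0,0,0]])

```text
time: 26.08
tool_pos: [475.6, 13.9, 80.4]
eef_rot: [1.0, 0.031, -0.0, -0.001]
ft_force: [-5.0, 0.5, 6.2]
opening: 0.249
finger_force: 70.8
```

```bash
python3 st.py; python3 -c "
from h import *
print(ctrl.sign_off())"
```

```text
rig -19.7 38.15 F rig x,y,z -4.9 0.8 6.2 26.075 3.51 0.24902151439374104
the job is handed in; nothing more can be done
None
```

I handed the job in at about 26 s: the four offcuts are in the tray, the pusher stands on the table clear of the rig, and the stage is gripped and held still at the notch, placed there by the resistance I felt on both sides of it; no verdict came back.

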